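# Free a press-mould plunger and hold it drawn to its mark

## Robot

A 6-joint arm with a two-finger parallel gripper is mounted at the origin on the work surface. World frame = base frame: x ahead of the robot, y to its left, z up, the work surface at z = 0. Lengths are in m, angles in degrees, forces in N, time in s.
With the tool pointing down it reaches from about 0.4 to 0.825 m from the base axis. Payload 7 kg.
Tool frame: the origin (TCP) lies midway between the tips of the shut fingers; the grasp point (between the pads) lies r.tcp_to_grasp behind it (r.tcp_to_grasp is the distance from the TCP to the grasp point, in m); x points along the fingers, y is the direction in which the jaws open and shut, and the axes are right-handed (so a half turn about x gives the same grasp; the last joint's range is limited). The gripper opens to 88 mm and grips with 3 to 60 N. Pads are 19 mm wide; open, the fingers measure 130 mm over their backs; the gripper's body (78 mm by 193 mm) begins 47 mm behind the grasp point.
Start: joints at [89.731, 20.546, 0.682, 0, -70.136, -16.507], TCP at [0.195, 0.646, 0.227] pointing down, gripper open.
Joint ranges: [-176.03, 176.03], [-82.01, 121.73], [-58.28, 71.71], [-173.87, 95.51], [-174.79, -0.11], [-173.66, 173.66]. Speed limits (degrees/s): [136.94, 136.94, 172.46, 180, 180, 180].

## Interface

Orientations are given as [roll, pitch, yaw] about the fixed x, y, z axes, in that order (R = Rz(yaw) Ry(pitch) Rx(roll)).
In Python, from plant import r gives the robot as it stands.
- The arm moves only by the tool carry_out, never from a script. Its argument "moves" is a list of rows, each a list of 7 numbers: the shift along the world's x, y, z in mm, then the turn, a rotation vector about the world's x, y, z in rad, then the opening in per cent of the stroke, from 0 (shut) to 100 (fully open). In form: [[x, y, z, wx, wy, wz, claw], ...]. A call has 1 to 5 rows; each row is the pose to reach, as a shift and turn from the pose commanded when the call began; what a row does not reach only later rows make up. A row lasts 1/10 s, in which the tool goes at most 50 mm and 8.59 degrees, less where a joint would pass 70% of its speed; a pose out of reach is approached as far as the arm can. A call with a gripper value outside its range is refused whole. The fingers move at their own pace and stop on an object; "squeeze" is the grip in N (left out, the last holds). Time passes only in rows, so rows that repeat a pose let the fingers close. It gives the time, the measured TCP pose, the force and the opening at its end, in the units of the state.
- r.get_state(): the state, without advancing time (a new reading comes with each control period).
- r.capture(name): name is "scene" or "side" or "wrist"; returns the picture (400x640x3 uint8, blue, green, red); there is no depth.
- r.camera_params(name): a dict with "K" (3x3 intrinsics, pixels), "D" ([k1, k2, p1, p2, k3] as OpenCV has them; the pictures are not rectified), "rvec" (rotation vector, rad) and "tvec" (3), from world to camera coordinates, as OpenCV has them. Camera axes: x right, y down, z forward; pixel columns grow to the right and rows downward; lengths in m; the calibration is good to about 2 mm. A picture is of the moment at which its call begins: read the wrist's pose just before it. camera_params takes no time and is no camera call; for the wrist camera it gives the pose at the moment of the call.
- r.close_job(): hands the job in, once; it reports no verdict.
The state is a dict: "time_s": time; "joints": joint angles; "qd": joint speeds; "joint_torque": joint torques, N m; "tcp_pos": TCP position; "eef_rot": TCP orientation; "contact_force": force on the tool from outside, world axes, zero at the start; "moment": the same for the moment, N m; "gripper_width": finger opening in m.
Only numpy, scipy, OpenCV 4.12 (cv2) and the standard library are available. Lean on these libraries where they do the work, as an engineer would, in place of code of your own. Each camera call takes 0.05 s, during which the arm holds its last target. There are 200 camera calls.

## Task

On the glass-studio bench, fit the orange-handled fork key over the bladed screw head of the blue plunger guide, turn it a quarter turn anticlockwise (seen from above) so that the brass keeper swings off the plunger's flange, and stand the key upright on the bench again, clear of the guide. Then grip the plunger's black handle and gently draw it straight up about 44 mm, so that the whole yellow band shows above the guide but none of the red, and finish while holding it there. Turn the screw only with the key, not with the fingers, never pull the plunger against the keeper, and leave the wash bottle, the shears and the paddle alone.

Things in the scene. Friction and masses are not known exactly. Their poses are not given: they have to be found in the camera images.
- press: Blue steel plunger guide, fixed: block 76 (x) x 136 (y) x 80 mm high; 12 mm high feet reach 60 mm either side in x. Origin on the bore axis at bench level, z up; the block spans y -98 to +38 mm. The vertical bore, 25.5 mm wide, opens in its top. The screw's axis stands 60 mm from the bore axis along -y.
- plunger: Loose steel plunger, 0.3 to 0.55 kg, round about z (up), in the bore. Origin: centre of the flange's underside, 80 mm above the bench when home. Shaft below: 24 mm wide, 76 long, yellow band 26 to 34 mm and red 54 to 74 mm below the origin. Flange 56 mm wide, 8 thick. Black handle, 24 mm wide, 8 to 63 mm above the origin. Let go, it drops; pushed sideways, it binds (0.75 mm play each side).
- keeper (a joint): Angle of the captive screw and its brass keeper tab, rad, growing anticlockwise seen from above. At 0 the tab points at the plunger (press +y), 1 mm above its flange; it starts within 0.15 of 0. Above about 1.0 the tab is clear of the flange. Stops at -0.3 and 1.9. Stiff (about 0.12 N m), stays where left.
- screw_head (a point): Top centre of the bladed screw head, on the screw's axis, 107 mm above the bench; turns with the keeper. x along blade and tab, z up. Steel blade 26 mm long (x), 6 thick (y), edges rounded, 13 high, on the brass tab, whose top is 94 mm above the bench. Tab 18 mm wide, reaching 40 mm from the axis along x, 13 mm the other way.
- key: Loose fork key, about 0.18 kg, 111 mm tall, standing on its two prongs. Origin at the bottom centre, z up. Steel foot 44 (x) x 30 (y) x 28 mm high with a slot along x, 10 wide, 16 deep, open below and at both ends, to straddle the screw's blade (fully down it rests on the tab). Above: an 18 mm round shank, then, 65 to 111 mm up, an orange grip 24 x 24 mm, sides along x and y.
- wash_bottle: Bystander: white bottle with red cap, 64 mm in diameter, 130 mm tall, loose. Origin at the centre of its underside.
- shears: Bystander: steel glass shears lying flat, about 210 mm long along x (-130 to +80 mm) and 70 mm wide, loose. Origin under the pivot.
- paddle: Bystander: dark paddle, about 205 mm long along x (-106 to +98 mm), 60 mm wide, 20 mm high, loose. Origin at bench level.
- bore_mouth (a point): Centre of the bore's mouth on top of the guide, 80 mm above the bench, on the bore axis; axes as the guide's.
Mind the look-alikes: they are no part of the job. Leave any green or turquoise look-alike of the plunger alone. Leave any turquoise look-alike of the key alone.

How it is judged (in metres and radians):
On the way, in this order (a step that is already met when the one before it is completed fails the run):
1. the key is lifted onto the screw head, not yet turned (horizontal distance between key and screw_head below 0.014 m and z of key in the frame of screw_head between -0.022 and -0.005 m and angle between key's own z axis and vertical below 0.12 rad and value of joint keeper below 0.7 rad), for 0.1 s.
2. the screw is turned a quarter turn with the key on it (horizontal distance between key and screw_head below 0.014 m and z of key in the frame of screw_head between -0.022 and -0.005 m and angle between key's own z axis and vertical below 0.12 rad and value of joint keeper above 1.1 rad), for 0.1 s.
3. the key stands upright on the bench, let go, with the plunger still home (height (world z) of key below 0.004 m and angle between key's own z axis and vertical below 0.05 rad and contact force between the fingers and key below 0.1 N and z of plunger in the frame of press below 0.086 m), for 0.2 s.
At the end, for the whole second after the job is handed in: Fingers hold the plunger (over 2 N) still, 33 to 55 mm above home, upright within 0.05 rad, within 4 mm of the bore axis, pressing the guide under 25 N; keeper above 1.0 rad; key upright on the bench, let go, over 80 mm from the bore axis (z of plunger in the frame of press between 0.113 and 0.135 m and angle between each of plunger, key's own z axis and vertical below 0.05 rad and horizontal distance between plunger and bore_mouth below 0.004 m and linear speed of plunger below 0.01 m/s and contact force between the fingers and plunger above 2 N and contact force between plunger and press below 25 N and value of joint keeper above 1 rad and height (world z) of key below 0.004 m and contact force between the fingers and key below 0.1 N and horizontal distance between key and press above 0.08 m); the arm keeps its last pose, push and grip.
It fails at once if the fingers or arm touch the keeper or its screw (over 2 N) (contact force between any of the fingers, the arm and keeper above 2 N).
It fails at once if the plunger is pulled against the keeper (over 6 N) (contact force between plunger and keeper above 6 N).
It fails at once if the plunger is drawn far past the mark (over 65 mm) (z of plunger in the frame of press above 0.145 m).
It fails at once if the plunger is forced sideways in its bore (over 60 N while drawn) (contact force between plunger and press above 60 N and z of plunger in the frame of press above 0.084 m).
It fails at once if a bystander is moved over 20 mm (distance of any of wash_bottle, shears, paddle from where it was at the start of the episode above 0.02 m).
It also fails if it takes over 64 s, if anything falls off the work surface, if the arm or the gripper's body presses on something with over 40 N, if the wrist force passes 120 N, or if a joint passes its speed limit or range.

## Working session

There is one attempt and no reset: what is moved stays moved. The work goes in short steps, Python scripts to look and compute and a tool call to move; the robot and the scene stay as the last step left them, time stands still between calls to the robot, and variables do not carry over. Pictures are saved under pics/ and viewed, about 8 in all and at most 12, crops included, and the job is handed in when it is done.

Besides the shell and the picture viewer there is one more tool, called after "Emit:" by a JSON object that holds its "op" and its "data". carry_out: Moves the arm, as the interface text tells. Its arguments: {"type":"object","properties":{"moves":{"type":"array"},"squeeze":{"type":"number"}},"required":["moves"]}

```bash
mkdir -p pics; ls; python3 - <<'E'
from plant import r
import cv2,numpy as np
s=r.get_state();print({k:np.round(v,3).tolist() for k,v in s.items()},r.tcp_to_grasp)
a=r.capture("scene");b=r.capture("side")
cv2.imwrite("pics/scene.png",a);cv2.imwrite("pics/side.png",b)
for n in("scene","side","wrist"):
  p=r.camera_params(n);print(n,{k:np.round(v,4).tolist() for k,v in p.items()})
E
```

```text
pics
{'time_s': 0.0, 'joints': [89.732, 20.592, 0.635, -0.02, -70.134, -16.505], 'qd': [0.109, -0.023, 0.054, 0.062, 0.031, -0.093], 'joint_torque': [0.001, -58.271, 29.305, 6.997, 0.007, -0.0], 'tcp_pos': [0.195, 0.646, 0.226], 'eef_rot': [94.963, 89.907, -101.817], 'contact_force': [0.421, 0.288, 0.017], 'moment': [0.016, -0.028, 0.035], 'gripper_width': 0.088} 0.0188
scene {'K': [[386.5658, 0.0, 314.4301], [0.0, 386.5658, 196.9658], [0.0, 0.0, 1.0]], 'D': [0.0274, 0.0, 0.0, 0.0, 0.0], 'rvec': [1.7141, 1.5931, -0.8179], 'tvec': [-0.0364, -0.2885, 1.6225]}
side {'K': [[495.6066, 0.0, 321.3594], [0.0, 495.6066, 200.0496], [0.0, 0.0, 1.0]], 'D': [-0.1597, 0.0, 0.0, 0.0, 0.0], 'rvec': [0.1118, -2.9123, 1.1484], 'tvec': [0.5975, 0.0812, 1.6279]}
wrist {'K': [[354.3571, 0.0, 317.8648], [0.0, 354.3571, 199.2266], [0.0, 0.0, 1.0]], 'D': [-0.0392, 0.0, 0.0, 0.0, 0.0], 'rvec': [-1.7574, 2.368, 0.3417], 'tvec': [0.6744, -0.0368, 0.3898]}
```

View pics/scene.png

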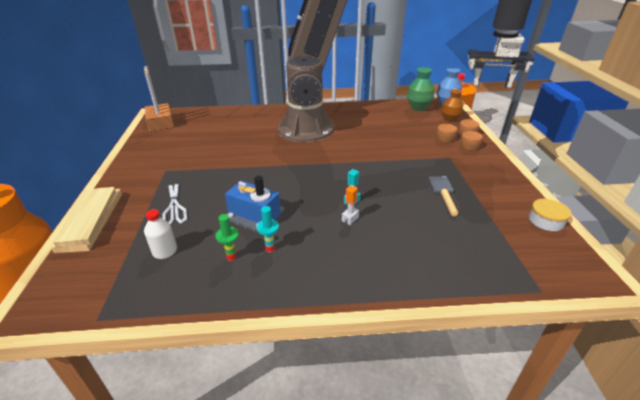

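View pics/side.png

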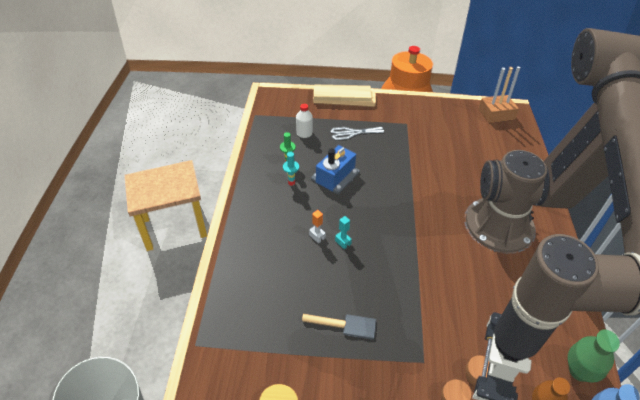

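The scene view shows the guide at about (255,200), with the black handle at (259,187). The orange key is at (350,205), with the turquoise look-alike behind it at (352,185). In the side view the handle is at (331,157), the orange key at (317,228), and the turquoise key at (344,233).

```bash
cat > h.py <<'E'
import cv2,numpy as np
from scipy.spatial.transform import Rotation as Ro
def P(p):
    R=cv2.Rodrigues(np.array(p["rvec"],float))[0];t=np.array(p["tvec"],float).ravel()
    return R,t,np.array(p["K"],float),np.array(p["D"],float)
def ray(p,uv):
    R,t,K,D=P(p);n=cv2.undistortPoints(np.array([[uv]],float),K,D)[0,0]
    d=R.T@np.array([n[0],n[1],1.]);return -R.T@t,d/np.linalg.norm(d)
def onz(p,uv,z):
    c,d=ray(p,uv);return c+d*(z-c[2])/d[2]
def tri(*rs):
    A=sum(np.eye(3)-np.outer(d,d) for c,d in rs);b=sum((np.eye(3)-np.outer(d,d))@c for c,d in rs)
    return np.linalg.solve(A,b)
def proj(p,X):
    R,t,K,D=P(p);return cv2.projectPoints(np.array(X,float).reshape(-1,1,3),np.array(p["rvec"],float),t,K,D)[0][:,0]
E
python3 - <<'E'
from plant import r
from h import *
ps,pd=r.camera_params("scene"),r.camera_params("side")
a=cv2.imread("pics/scene.png");b=cv2.imread("pics/side.png")
def cen(im,lo,hi,box):
    x0,y0,x1,y1=box;h=cv2.cvtColor(im,cv2.COLOR_BGR2HSV)[y0:y1,x0:x1];m=cv2.inRange(h,lo,hi)
    ys,xs=np.nonzero(m);return (xs.mean()+x0,ys.mean()+y0),len(xs)
o=((3,150,120),(18,255,255))
u1=cen(a,*o,(330,175,370,220));u2=cen(b,*o,(300,200,335,240));print(u1,u2,tri(ray(ps,u1[0]),ray(pd,u2[0])))
k=((0,0,0),(180,255,45))
print("handle",tri(ray(ps,(259,186)),ray(pd,(332,157))))
st=r.get_state();R=Ro.from_euler('xyz',st['eef_rot'],degrees=True).as_matrix();print(R.round(3))
pw=r.camera_params("wrist");Rw,t,_,_=P(pw);c=-Rw.T@t
print("wcam in tool",R.T@(c-st['tcp_pos']),"axes in tool cols",(R.T@Rw.T).round(3))
for n,u in(("turqkey",(344,243)),("paddle",(345,325)),("bottle",(304,135)),("shears",(355,132))):print(n,onz(pd,u,0).round(3))
E
```

```text
((np.float64(350.93975903614455), np.float64(194.02409638554218)), 166) ((np.float64(317.2265625), np.float64(217.734375)), 128) [0.60614391 0.10012658 0.09106178]
handle [ 0.5757515  -0.15630236  0.11249125]
[[-0.    -0.289 -0.957]
 [-0.001 -0.957  0.289]
 [-1.     0.002 -0.   ]]
wcam in tool [-0.15708909 -0.00032754 -0.07601252] axes in tool cols [[-0.001 -0.284  0.959]
 [ 1.    -0.001  0.   ]
 [ 0.001  0.959  0.284]]
turqkey [0.519 0.12  0.   ]
paddle [0.504 0.41  0.   ]
bottle [ 0.695 -0.399  0.   ]
shears [ 0.497 -0.436  0.   ]
```

Emit:
{"op": "carry_out", "data": {"moves": [[25,-42,5,0,0,0,100],[50,-84,10,0,0,0,100],[75,-126,15,0,0,0,100],[100,-168,20,0,0,0,100],[125,-210,25,0,0,0,100]]}}

```text
time_s: 0.6
tcp_pos: [0.3203, 0.4343, 0.2515]
eef_rot: [81.2, 90.0, -115.6]
contact_force: [1.6, 0.1, -0.3]
gripper_width: 0.0877
```

Emit:
{"op": "carry_out", "data": {"moves": [[25,-42,0,0,0,0,100],[50,-84,0,0,0,0,100],[75,-126,0,0,0,0,100],[100,-168,0,0,0,0,100],[125,-210,0,0,0,0,100]]}}

```text
time_s: 1.1
tcp_pos: [0.4452, 0.2243, 0.2516]
eef_rot: [-81.8, 90.0, 81.5]
contact_force: [0.6, 0.3, 0.2]
gripper_width: 0.0879
```

Emit:
{"op": "carry_out", "data": {"moves": [[25,-42,0,0,0,0,100],[50,-84,0,0,0,0,100],[75,-126,0,0,0,0,100],[100,-168,0,0,0,0,100],[125,-210,0,0,0,0,100]]}}

```text
time_s: 1.6
tcp_pos: [0.5704, 0.0143, 0.2514]
eef_rot: [-13.4, 90.0, 149.8]
contact_force: [0.9, 1.1, -0.0]
gripper_width: 0.0874
```

Emit:
{"op": "carry_out", "data": {"moves": [[15,-23,0,0,0,0,100],[30,-46,0,0,0,0,100],[30,-46,0,0,0,0,100]]}}

```text
time_s: 1.9
tcp_pos: [0.6007, -0.0324, 0.2504]
eef_rot: [42.4, 89.9, -154.5]
contact_force: [-0.7, 0.7, -0.4]
gripper_width: 0.0876
```

```bash
python3 - <<'E'
from plant import r
from h import *
import pickle
s=r.get_state();print(s['tcp_pos'],s['eef_rot'],np.round(s['joints'],1),s['time_s'])
p=r.camera_params("wrist");a=r.capture("wrist");cv2.imwrite("pics/w1.png",a);pickle.dump(p,open("w1.pkl","wb"))
E
```

```text
[ 0.60070637 -0.03240355  0.25037797] [  42.40626718   89.89089826 -154.545755  ] [ 15.5  12.9  -6.8   0.  -70.3  57.5] 1.9
```

View pics/w1.png

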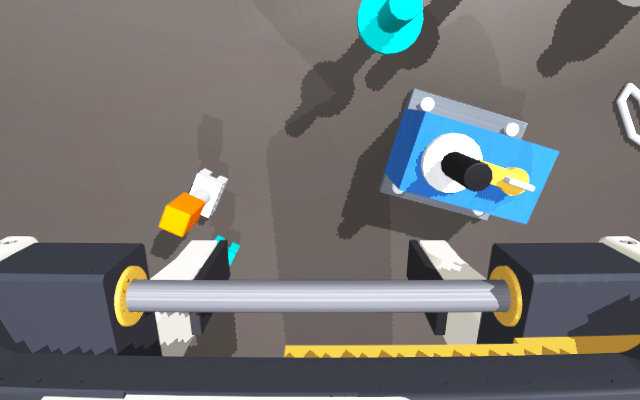

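The wrist view shows the key's orange grip at (180,213) and its foot at (210,190). The guide is around (470,155), with the handle top at (478,176), the brass tab and screw at about (512,180), and the blade along (505,180)–(533,187). I'll crop in closer.

```bash
python3 - <<'E'
import cv2,numpy as np
a=cv2.imread("pics/w1.png")
c=cv2.resize(a[125:225,420:570],None,fx=5,fy=5,interpolation=cv2.INTER_CUBIC)
k=cv2.resize(a[160:245,150:240],None,fx=5,fy=5,interpolation=cv2.INTER_CUBIC)
cv2.imwrite("pics/c1.png",c);cv2.imwrite("pics/k1.png",k)
E
```

```text
(no output)
```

View pics/c1.png

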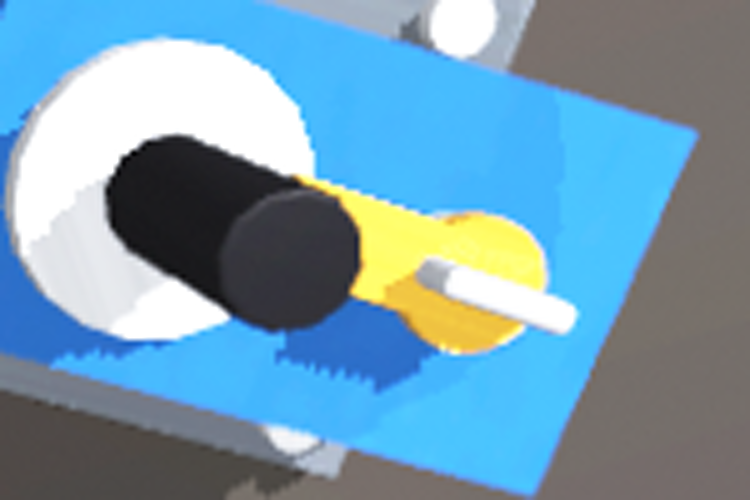

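View pics/k1.png

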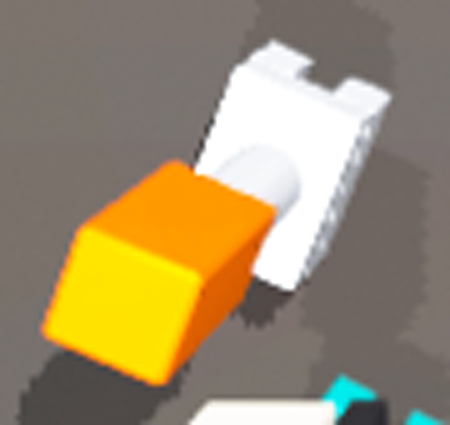

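```bash
python3 - <<'E'
from h import *
import pickle
p=pickle.load(open("w1.pkl","rb"))
C=lambda U,V,z:onz(p,((U+.5)/5-.5+420,(V+.5)/5-.5+125),z)[:2]
K=lambda U,V,z:onz(p,((U+.5)/5-.5+150,(V+.5)/5-.5+160),z)[:2]
ang=lambda d:np.degrees(np.arctan2(d[1],d[0])).round(2)
h=C(290,261,.143);f=C(162,188,.088)
q1,q2=C(698,132,.08),C(533,495,.08);e=(q1+q2)/2
print("handle",h,"flange",f,"corner edge",q1,q2,"len",np.linalg.norm(q1-q2))
b=[C(453,260,.107),C(577,311,.107),C(571,331,.107),C(449,289,.107)];b=np.array(b)
print("blade",b.mean(0),"len",np.linalg.norm(b[0]-b[1]),np.linalg.norm(b[2]-b[3]),"dir(toward plunger)",ang(b[0]-b[1]),ang(b[3]-b[2]))
# long edges at image top/bottom of block: extra points
print("press +y from edge normal",ang(np.array([-(q1-q2)[1],(q1-q2)[0]])), "edge",ang(q1-q2),"bore-from-edge",np.linalg.norm(h-e),ang(h-e),"screw->h",np.linalg.norm(h-b.mean(0)),ang(h-b.mean(0)),"screw-edge",np.linalg.norm(b.mean(0)-e))
k=np.array([K(80,228,.111),K(203,275,.111),K(163,384,.111),K(44,332,.111)])
print("key",k.mean(0),[np.linalg.norm(k[i]-k[i-1]).round(4) for i in range(4)],"x-dir",ang(k[0]-k[3]),ang(k[1]-k[2]),"y",ang(k[1]-k[0]),ang(k[2]-k[3]))
print("foot x",ang(K(240,70,.028)-K(200,165,.028)),"pads y dir 0=world yaw",p["tvec"].ravel())
from plant import r
s=r.get_state();print(Ro.from_euler('xyz',s['eef_rot'],degrees=True).as_matrix().round(3))
E
```

```text
handle [ 0.57948527 -0.15459131] flange [ 0.5804471  -0.15499475] corner edge [ 0.55899825 -0.25826943] [ 0.49500557 -0.21791458] len 0.07565432152466608
blade [ 0.54830551 -0.20568526] len 0.02580621584966599 0.024773881259873797 dir(toward plunger) 52.04 54.97
press +y from edge normal 57.76 edge -32.24 bore-from-edge 0.09862489185857029 57.85 screw->h 0.05985623217600007 58.61 screw-edge 0.038781967089776576
key [0.60763571 0.09992135] [np.float64(0.0216), np.float64(0.0228), np.float64(0.023), np.float64(0.0229)] x-dir -41.69 -41.5 y -129.58 -132.99
foot x -44.12 pads y dir 0=world yaw [0.14436203 0.51625091 0.57920257]
[[-0.002 -0.291 -0.957]
 [-0.    -0.957  0.291]
 [-1.     0.001  0.002]]
```

Emit:
{"op": "carry_out", "data": {"moves": [[2,44,0,0,0,-0.146,100],[5,88,0,0,0,-0.292,100],[7,132,-5,0,0,-0.438,100],[7,132,-50,0,0,-0.438,100],[7,132,-95,0,0,-0.438,100]]}}

```text
time_s: 2.45
tcp_pos: [0.6068, 0.1051, 0.1566]
eef_rot: [-106.1, 89.8, 32.2]
contact_force: [1.0, -0.2, -1.1]
gripper_width: 0.0874
```

Emit:
{"op": "carry_out", "data": {"moves": [[0,0,-25,0,0,0,100],[0,0,-50,0,0,0,100],[0,0,-70,0,0,0,100],[0,0,-84,0,0,0,100],[0,0,-84,0,0,0,100]]}}

```text
time_s: 2.95
tcp_pos: [0.6052, 0.1023, 0.0707]
eef_rot: [63.0, 89.8, -158.9]
contact_force: [-0.8, -0.1, 0.1]
gripper_width: 0.0876
```

```bash
python3 - <<'E'
from plant import r
from h import *
s=r.get_state();R=Ro.from_euler('xyz',s['eef_rot'],degrees=True).as_matrix();print(s['tcp_pos'],np.degrees(np.arctan2(R[1,1],R[0,1])),R[:,0].round(4),np.round(s['joints'],1),s['time_s'])
a=r.capture("wrist");cv2.imwrite("pics/w2.png",a)
E
```

```text
[0.60524945 0.10229851 0.07066643] -131.84804573969876 [-0.0033 -0.0013 -1.    ] [ 27.8  22.9 -18.   -0.  -49.2  20.4] 2.95
```

View pics/w2.png

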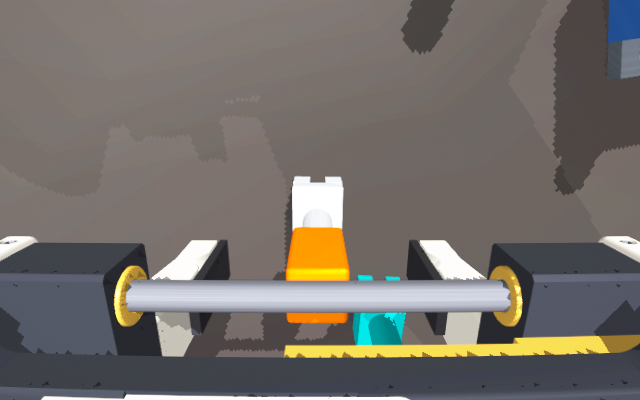

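The key's grip is centred between the fingers at column 318 and square to the jaws. I'll correct about 3 mm across the jaws and close.

Emit:
{"op": "carry_out", "data": {"moves": [[2,-2,0,0,0,0,100],[2,-2,0,0,0,0,0],[2,-2,0,0,0,0,0],[2,-2,0,0,0,0,0],[2,-2,0,0,0,0,0]], "squeeze": 50}}

```text
time_s: 3.5
tcp_pos: [0.6089, 0.1002, 0.0729]
eef_rot: [-111.9, 90.0, 26.2]
contact_force: [0.3, 0.8, 0.4]
gripper_width: 0.0612
```

Emit:
{"op": "carry_out", "data": {"moves": [[0,0,0,0,0,0,0],[0,0,0,0,0,0,0],[0,0,0,0,0,0,0],[0,0,0,0,0,0,0]]}}

```text
time_s: 3.9
tcp_pos: [0.6088, 0.1003, 0.0725]
eef_rot: [74.0, 90.0, -147.9]
contact_force: [0.2, -0.7, 0.4]
gripper_width: 0.0292
```

```bash
cat > st.py <<'E'
from plant import r
from h import *
s=r.get_state();R=Ro.from_euler('xyz',s['eef_rot'],degrees=True).as_matrix();print(s['tcp_pos'].round(4) if hasattr(s['tcp_pos'],'round') else s['tcp_pos'],'jaw',np.degrees(np.arctan2(-R[1,1],-R[0,1])).round(2),R[:,0].round(4),np.round(s['joints'],1),s['time_s'],np.round(s['contact_force'],1),np.round(s['moment'],2),s['gripper_width'])
E
python3 st.py
```

```text
[0.6088 0.1003 0.0725] jaw 48.13 [-1.e-04 -0.e+00 -1.e+00] [ 27.5  23.  -17.7   0.  -49.3  20.7] 3.9 [ 0.2 -0.7  0.4] [ 0.04  0.04 -0.01] 0.029196389675566765
```

Emit:
{"op": "carry_out", "data": {"moves": [[0,0,0,0,0,0,0],[0,0,0,0,0,0,0],[0,0,0,0,0,0,0]]}}

```text
time_s: 4.2
tcp_pos: [0.6088, 0.1002, 0.0725]
eef_rot: [84.5, 90.0, -137.3]
contact_force: [-0.1, 0.8, -0.2]
gripper_width: 0.0241
```

Emit:
{"op": "carry_out", "data": {"moves": [[0,0,15,0,0,0,0],[0,0,50,0,0,0,0],[0,0,95,0,0,0,0],[0,0,130,0,0,0,0],[0,0,130,0,0,0,0]]}}

```text
time_s: 4.7
tcp_pos: [0.6116, 0.101, 0.2085]
eef_rot: [-120.7, 89.5, 17.5]
contact_force: [0.4, -0.3, -0.2]
gripper_width: 0.0237
```

```bash
python3 st.py
```

```text
[0.6116 0.101  0.2085] jaw 48.17 [ 0.0089  0.0028 -1.    ] [ 27.5  15.8  -8.6   0.1 -65.1  20.7] 4.7 [ 0.4 -0.3 -0.2] [ 0.1  -0.1   0.03] 0.023735491076120205
```

Emit:
{"op": "carry_out", "data": {"moves": [[-6,-31,15,0,0,-0.147,0],[-12,-61,30,0,0,-0.294,0],[-18,-92,45,0,0,-0.441,0],[-24,-122,50,0,0,-0.588,0],[-30,-153,50,0,0,-0.735,0]]}}

```text
time_s: 5.2
tcp_pos: [0.5786, -0.0537, 0.2529]
eef_rot: [-70.6, 89.9, 25.1]
contact_force: [0.0, -0.2, -1.5]
gripper_width: 0.0238
```

Emit:
{"op": "carry_out", "data": {"moves": [[-6,-31,0,0,0,-0.147,0],[-12,-61,0,0,0,-0.294,0],[-18,-92,0,0,0,-0.441,0],[-24,-122,0,0,0,-0.588,0],[-30,-153,0,0,0,-0.738,0]]}}

```text
time_s: 5.7
tcp_pos: [0.548, -0.2067, 0.2517]
eef_rot: [101.7, 89.9, 155.0]
contact_force: [0.9, -0.2, -1.6]
gripper_width: 0.0241
```

Emit:
{"op": "carry_out", "data": {"moves": [[0,0,0,0,0,0,0],[0,0,0,0,0,0,0],[0,0,0,0,0,0,0],[0,0,0,0,0,0,0]]}}

```text
time_s: 6.1
tcp_pos: [0.549, -0.205, 0.2523]
eef_rot: [91.6, 90.0, 145.4]
contact_force: [-0.3, -0.5, -2.0]
gripper_width: 0.0237
```

```bash
python3 st.py; python3 - <<'E'
from plant import r
from h import *
import pickle
D={n:(r.camera_params(n),r.capture(n)) for n in("wrist","scene","side")}
pickle.dump(D,open("d2.pkl","wb"))
w=D["wrist"][1];o=[cv2.resize(w,(640,400))]
def crop(n,x0,y0,f=5):
    return cv2.resize(D[n][1][y0:y0+60,x0:x0+64],(320,300),interpolation=cv2.INTER_CUBIC)
uv={n:proj(D[n][0],[.548,-.2056,.14])[0].astype(int) for n in("scene","side")};print(uv)
bot=np.hstack([crop(n,uv[n][0]-32,uv[n][1]-30) for n in("scene","side")])
cv2.imwrite("pics/w3.png",np.vstack([w[100:400],bot]))
E
```

```text
[ 0.549  -0.205   0.2523] jaw -36.17 [-3.e-04  2.e-04 -1.e+00] [ -1.4  11.3  -8.6  -0.  -70.  -34.8] 6.1 [-0.3 -0.5 -2. ] [ 0.06 -0.15 -0.01] 0.023700210573706786
{'scene': array([240, 173]), 'side': array([341, 141])}
```

View pics/w3.png

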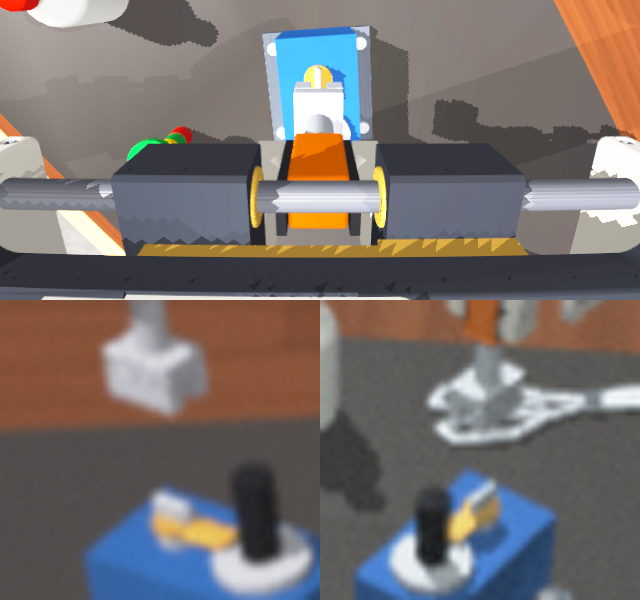

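The wrist view shows the slot notch at about (318,187) and the blade tip directly beyond it in the same column, so the fork lines up with the blade. I'll descend.

Emit:
{"op": "carry_out", "data": {"moves": [[-1,0,-25,0,0,0,0],[-1,0,-45,0,0,0,0],[-1,0,-58,0,0,0,0],[-1,0,-63,0,0,0,0],[-1,0,-65,0,0,0,0]]}}

```text
time_s: 6.75
tcp_pos: [0.548, -0.2057, 0.1874]
eef_rot: [162.0, 90.0, -144.2]
contact_force: [-0.4, -0.6, -1.2]
gripper_width: 0.0237
```

Emit:
{"op": "carry_out", "data": {"moves": [[0,0,-3,0,0,0,0],[0,0,-6,0,0,0,0],[0,0,-9,0,0,0,0],[0,0,-12,0,0,0,0]]}}

```text
time_s: 7.15
tcp_pos: [0.548, -0.2058, 0.1757]
eef_rot: [-60.8, 90.0, -7.1]
contact_force: [0.7, -0.1, -1.0]
gripper_width: 0.0238
```

```bash
python3 st.py
```

```text
[ 0.548  -0.2058  0.1757] jaw -36.27 [ 6.e-04 -1.e-04 -1.e+00] [ -1.5  14.4 -15.1   0.  -60.5 -34.8] 7.15 [ 0.7 -0.1 -1. ] [ 0.07 -0.12  0.03] 0.023817820205290163
```

Emit:
{"op": "carry_out", "data": {"moves": [[0,0,-3,0,0,0,0],[0,0,-6,0,0,0,0],[0,0,-7,0,0,0,0],[0,0,-7,0,0,0,0],[0,0,-7,0,0,0,0]]}}

```text
time_s: 7.65
tcp_pos: [0.5479, -0.2058, 0.1686]
eef_rot: [-99.3, 90.0, -45.5]
contact_force: [0.6, 0.2, -1.4]
gripper_width: 0.0238
```

```bash
python3 st.py
```

```text
[ 0.5479 -0.2058  0.1686] jaw -36.27 [ 1.e-04 -1.e-04 -1.e+00] [ -1.5  14.7 -15.6   0.  -59.7 -34.8] 7.65 [ 0.6  0.2 -1.4] [ 0.09 -0.08 -0.02] 0.023755185521116842
```

Emit:
{"op": "carry_out", "data": {"moves": [[0,0,0,0,0,0.1,0],[0,0,0,0,0,0.2,0],[0,0,0,0,0,0.3,0],[0,0,0,0,0,0.4,0],[0,0,0,0,0,0.5,0]]}}

```text
time_s: 8.15
tcp_pos: [0.548, -0.206, 0.1688]
eef_rot: [-113.0, 90.0, -30.4]
contact_force: [-0.1, -1.1, -2.0]
gripper_width: 0.0238
```

```bash
python3 st.py
```

```text
[ 0.548  -0.206   0.1688] jaw -7.4 [ 5.e-04 -3.e-04 -1.e+00] [ -1.5  14.7 -15.6   0.  -59.7  -5.9] 8.15 [-0.1 -1.1 -2. ] [-0.21 -0.11 -0.13] 0.023840943494635156
```

Reaction moment about z is -0.13 N m, which matches the stiff screw turning. I'll keep going.

Emit:
{"op": "carry_out", "data": {"moves": [[0,0,0,0,0,0.12,0],[0,0,0,0,0,0.24,0],[0,0,0,0,0,0.36,0],[0,0,0,0,0,0.48,0],[0,0,0,0,0,0.6,0]]}}

```text
time_s: 8.65
tcp_pos: [0.5477, -0.206, 0.1688]
eef_rot: [125.2, 90.0, -117.7]
contact_force: [-0.8, -1.0, -1.8]
gripper_width: 0.0238
```

Emit:
{"op": "carry_out", "data": {"moves": [[0,0,0,0,0,0.13,0],[0,0,0,0,0,0.26,0],[0,0,0,0,0,0.39,0],[0,0,0,0,0,0.52,0],[0,0,0,0,0,0.65,0]]}}

```text
time_s: 9.15
tcp_pos: [0.5474, -0.2062, 0.1688]
eef_rot: [65.5, 89.9, -140.2]
contact_force: [-1.3, -1.5, -0.8]
gripper_width: 0.0239
```

Emit:
{"op": "carry_out", "data": {"moves": [[0,0,0,0,0,0,0],[0,0,0,0,0,0,0],[0,0,0,0,0,0,0],[0,0,0,0,0,-0.05,0],[0,0,0,0,0,-0.09,0]]}}

```text
time_s: 9.65
tcp_pos: [0.5482, -0.2056, 0.1687]
eef_rot: [-132.8, 89.9, 15.8]
contact_force: [0.4, 0.4, -1.4]
gripper_width: 0.024
```

```bash
python3 st.py
```

```text
[ 0.5482 -0.2056  0.1687] jaw 58.61 [ 9.e-04  3.e-04 -1.e+00] [ -1.4  14.7 -15.6  -0.  -59.6  60.1] 9.65 [ 0.4  0.4 -1.4] [-0.04 -0.01  0.01] 0.024012349724924394
```

Emit:
{"op": "carry_out", "data": {"moves": [[0,0,5,0,0,0,0],[0,0,15,0,0,0,0],[0,0,35,0,0,0,0],[0,0,60,0,0,0,0],[0,0,85,0,0,0,0]]}}

```text
time_s: 10.15
tcp_pos: [0.5481, -0.2056, 0.2553]
eef_rot: [-148.5, 90.0, 0.4]
contact_force: [1.3, 0.2, -1.2]
gripper_width: 0.0237
```

Emit:
{"op": "carry_out", "data": {"moves": [[8,36,5,0,0,0,0],[17,77,5,0,0,0,0],[26,120,5,0,0,0,0],[35,162,5,0,0,0,0],[44,203,5,0,0,0,0]]}}

```text
time_s: 10.65
tcp_pos: [0.5923, -0.0008, 0.2599]
eef_rot: [-128.7, 89.9, 20.2]
contact_force: [1.1, 0.4, -1.9]
gripper_width: 0.0232
```

Emit:
{"op": "carry_out", "data": {"moves": [[9,42,0,0,0,0,0],[18,83,0,0,0,0,0],[18,83,-40,0,0,0,0],[18,83,-80,0,0,0,0],[18,83,-120,0,0,0,0]]}}

```text
time_s: 11.15
tcp_pos: [0.6103, 0.0814, 0.1385]
eef_rot: [-121.1, 89.9, 27.9]
contact_force: [0.5, -0.0, -1.7]
gripper_width: 0.0239
```

Emit:
{"op": "carry_out", "data": {"moves": [[0,0,-25,0,0,0,0],[0,0,-40,0,0,0,0],[0,0,-47,0,0,0,0],[0,0,-50,0,0,0,0],[0,0,-50,0,0,0,0]]}}

```text
time_s: 11.65
tcp_pos: [0.6104, 0.0805, 0.0893]
eef_rot: [-130.4, 89.9, 18.4]
contact_force: [0.1, 0.1, -1.4]
gripper_width: 0.024
```

```bash
python3 st.py
```

```text
[0.6104 0.0805 0.0893] jaw 58.86 [ 1.1e-03  4.0e-04 -1.0e+00] [ 25.7  21.8 -17.    0.  -51.2  33.2] 11.65 [ 0.1  0.1 -1.4] [-0.   -0.03 -0.03] 0.023971454610439206
```

Emit:
{"op": "carry_out", "data": {"moves": [[0,0,-8,0,0,0,0],[0,0,-13,0,0,0,0],[0,0,-15,0,0,0,0],[0,0,-16.5,0,0,0,0],[0,0,-17,0,0,0,0]]}}

```text
time_s: 12.15
tcp_pos: [0.6098, 0.0801, 0.0725]
eef_rot: [121.0, 90.0, -90.1]
contact_force: [-3.6, 0.2, 8.3]
gripper_width: 0.0239
```

Emit:
{"op": "carry_out", "data": {"moves": [[0,0,0,0,0,0,0],[0,0,0,0,0,0,0]]}}

```text
time_s: 12.35
tcp_pos: [0.6097, 0.0801, 0.0725]
eef_rot: [152.7, 90.0, -58.5]
contact_force: [-2.2, -0.2, 5.3]
gripper_width: 0.0236
```

```bash
python3 st.py
```

```text
[0.6097 0.0801 0.0725] jaw 58.86 [ 1.e-04 -2.e-04 -1.e+00] [ 25.7  22.8 -18.    0.  -49.2  33.2] 12.35 [-2.2 -0.2  5.3] [-0.02  1.31 -0.01] 0.023628509836203064
```

It has touched down with 5 N. Opening and backing off upward.

Emit:
{"op": "carry_out", "data": {"moves": [[0,0,0,0,0,0,100],[0,0,0,0,0,0,100],[0,0,0,0,0,0,100],[0,0,0,0,0,0,100],[0,0,0,0,0,0,100]]}}

```text
time_s: 12.85
tcp_pos: [0.6099, 0.0802, 0.0715]
eef_rot: [113.5, 90.0, -97.7]
contact_force: [-0.0, 0.1, 0.3]
gripper_width: 0.0584
```

Emit:
{"op": "carry_out", "data": {"moves": [[0,0,0,0,0,0,100],[0,0,0,0,0,0,100],[0,0,20,0,0,0,100],[0,0,55,0,0,0,100],[0,0,100,0,0,0,100]]}}

```text
time_s: 13.35
tcp_pos: [0.6086, 0.0798, 0.1708]
eef_rot: [51.9, 89.8, -159.3]
contact_force: [2.2, -0.3, -0.7]
gripper_width: 0.087
```

Emit:
{"op": "carry_out", "data": {"moves": [[0,-20,45,0,0,0,100],[0,-60,70,0,0,0,100],[0,-105,80,0,0,0,100],[0,-115,80,0,0,0,100],[0,-115,80,0,0,0,100]]}}

```text
time_s: 13.85
tcp_pos: [0.6096, -0.0364, 0.2518]
eef_rot: [-118.0, 90.0, 30.7]
contact_force: [0.0, 1.0, -0.5]
gripper_width: 0.0875
```

```bash
python3 st.py;  python3 - <<'E'
from plant import r
from h import *
import pickle
p=r.camera_params("wrist");a=r.capture("wrist");s=r.capture("scene");d=r.capture("side")
pickle.dump((p,a),open("w4.pkl","wb"))
f=lambda im,x,y:cv2.resize(im[y:y+80,x:x+128],(320,200),interpolation=cv2.INTER_CUBIC)
cv2.imwrite("pics/w4.png",np.vstack([a,np.hstack([f(s,235,150),f(d,275,140)])]))
E
```

```text
[ 0.6096 -0.0364  0.2518] jaw 58.69 [ 5.e-04  3.e-04 -1.e+00] [ 14.9  13.7  -5.7  -0.  -70.6  43.8] 13.85 [ 0.   1.  -0.5] [ 0.05  0.03 -0.02] 0.08753527984236095
```

View pics/w4.png

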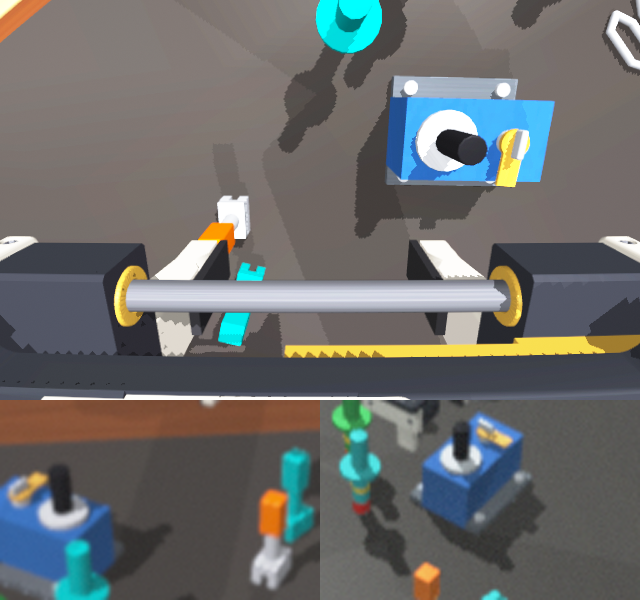

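The wrist view shows the brass tab now turned about 90° away from the flange, at (510,165). The plunger is home with its handle top at (471,150). The key stands upright at about (225,225).

```bash
python3 - <<'E'
from h import *
import pickle
p,a=pickle.load(open("w4.pkl","rb"))
g=cv2.cvtColor(a,cv2.COLOR_BGR2HSV)
c=a[120:175,430:500]; v=c.max(2)
m=((v>35)&(v<90)&(c.max(2).astype(int)-c.min(2)<25)).astype(np.uint8)
n,l,s,ce=cv2.connectedComponentsWithStats(m);i=1+np.argmax(s[1:,4])
cn=max(cv2.findContours((l==i).astype(np.uint8),0,2)[0],key=cv2.contourArea)
(e,ax,an)=cv2.fitEllipse(cn);e=np.array(e)+(430,120);print(e,ax,s[i],onz(p,e,.143))
W=((g[...,1]<40)&(g[...,2]>140)).astype(np.uint8);W[:105]=0;W[180:]=0;W[:,:405]=0;W[:,490:]=0
n,l,s,ce=cv2.connectedComponentsWithStats(W);i=1+np.argmax(s[1:,4]);x,y,w,h=s[i][:4]
print("flange bbox",s[i],"ctr y->",onz(p,(x+28,y+h/2),.086))
# brass tab direction
B=cv2.inRange(g,(18,120,120),(35,255,255));B[:110]=0;B[195:]=0;B[:,:480]=0;B[:,540:]=0
q=cv2.findNonZero(B);r_=cv2.minAreaRect(q);bx=cv2.boxPoints(r_);P=[onz(p,b,.094)[:2] for b in bx]
print([np.degrees(np.arctan2(*(P[k]-P[k-1])[::-1])).round(1) for k in range(4)],[np.linalg.norm(P[k]-P[k-1]).round(3) for k in range(4)])
E
```

```text
[466.59033203 147.07930946] (28.288042068481445, 45.45479202270508) [ 13  10  44  35 806] [ 0.58387528 -0.15223705  0.143     ]
flange bbox [ 416  110   62   61 1947] ctr y-> [ 0.58069619 -0.15330799  0.086     ]
[np.float64(40.5), np.float64(-43.1), np.float64(-138.3), np.float64(138.1)] [np.float64(0.028), np.float64(0.052), np.float64(0.027), np.float64(0.053)]
```

Emit:
{"op": "carry_out", "data": {"moves": [[-3,-11,0,0,0,-0.145,100],[-6,-22,0,0,0,-0.29,100],[-9,-33,0,0,0,-0.435,100],[-12,-44,0,0,0,-0.58,100],[-15,-55,0,0,0,-0.725,100]]}}

```text
time_s: 14.5
tcp_pos: [0.5948, -0.0888, 0.2509]
eef_rot: [77.5, 89.9, -175.4]
contact_force: [-0.1, 0.4, 0.3]
gripper_width: 0.0878
```

Emit:
{"op": "carry_out", "data": {"moves": [[-3,-11,0,0,0,-0.145,100],[-6,-22,0,0,0,-0.29,100],[-9,-33,0,0,0,-0.435,100],[-12,-44,0,0,0,-0.58,100],[-15,-63,0,0,0,-0.725,100]]}}

```text
time_s: 15.0
tcp_pos: [0.58, -0.1514, 0.251]
eef_rot: [103.8, 89.9, 169.4]
contact_force: [-0.5, 0.2, -0.2]
gripper_width: 0.0878
```

Emit:
{"op": "carry_out", "data": {"moves": [[0,0,0,0,0,-0.137,100],[0,0,-10,0,0,-0.137,100],[0,0,-45,0,0,-0.137,100],[0,0,-75,0,0,-0.137,100],[0,0,-75,0,0,-0.137,100]]}}

```text
time_s: 15.5
tcp_pos: [0.5769, -0.1514, 0.1714]
eef_rot: [115.6, 89.5, 173.8]
contact_force: [-1.4, 0.6, -0.1]
gripper_width: 0.0878
```

```bash
python3 st.py;  python3 - <<'E'
from plant import r
from h import *
p=r.camera_params("wrist");a=r.capture("wrist")
cv2.imwrite("pics/w5.png",a)
print(proj(p,[[.580,-.1545,.143],[.580,-.1545,.088],[.5479,-.2055,.107]]))
E
```

```text
[ 0.5769 -0.1514  0.1714] jaw -31.84 [-8.6e-03  9.0e-04 -1.0e+00] [  4.   15.9 -13.6  -0.1 -61.1 -35.8] 15.5 [-1.4  0.6 -0.1] [ 0.12 -0.05 -0.  ] 0.08778443983275395
[[308.52565954 234.92005188]
 [309.81410536 205.87737267]
 [309.33160312 121.23653297]]
```

View pics/w5.png

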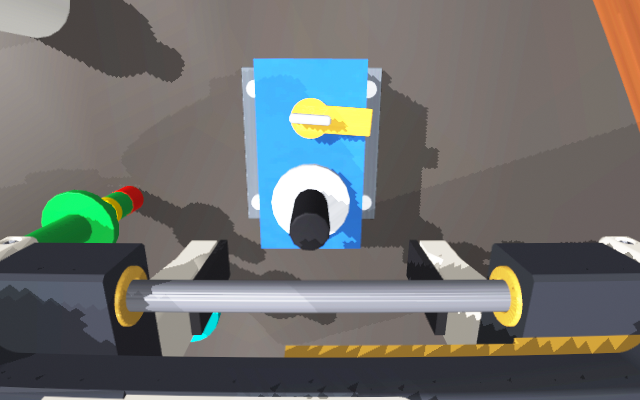

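Emit:
{"op": "carry_out", "data": {"moves": [[0,-1,-20,0,0,0,100],[0,-1,-45,0,0,0,100],[0,-1,-65,0,0,0,100],[0,-1,-73,0,0,0,100],[0,-1,-73,0,0,0,100]]}}

```text
time_s: 16.05
tcp_pos: [0.5801, -0.1535, 0.1037]
eef_rot: [152.1, 90.0, -149.9]
contact_force: [0.7, 0.0, 0.1]
gripper_width: 0.0876
```

Emit:
{"op": "carry_out", "data": {"moves": [[0,0,0,0,0,0,100],[0,0,0,0,0,0,100]]}}

```text
time_s: 16.25
tcp_pos: [0.5809, -0.1537, 0.1051]
eef_rot: [-62.6, 89.9, -4.7]
contact_force: [0.1, 0.5, -0.3]
gripper_width: 0.0879
```

```bash
python3 st.py
```

```text
[ 0.5809 -0.1537  0.1051] jaw -32.04 [ 2.4e-03 -2.0e-04 -1.0e+00] [  3.8  19.5 -18.1   0.  -52.3 -35.9] 16.25 [ 0.1  0.5 -0.3] [ 0.1  -0.09  0.02] 0.08794924169786063
```

Emit:
{"op": "carry_out", "data": {"moves": [[-1.4,-1.3,0,0,0,0,60],[-1.4,-1.3,0,0,0,0,45],[-1.4,-1.3,0,0,0,0,30],[-1.4,-1.3,0,0,0,0,20],[-1.4,-1.3,0,0,0,0,10]], "squeeze": 20}}

```text
time_s: 16.75
tcp_pos: [0.5784, -0.1551, 0.1036]
eef_rot: [-156.2, 90.0, -98.3]
contact_force: [-0.1, -0.2, 0.5]
gripper_width: 0.0532
```

Emit:
{"op": "carry_out", "data": {"moves": [[0,0,0,0,0,0,0],[0,0,0,0,0,0,0],[0,0,0,0,0,0,0],[0,0,0,0,0,0,0],[0,0,0,0,0,0,0]]}}

```text
time_s: 17.25
tcp_pos: [0.579, -0.1552, 0.1037]
eef_rot: [-71.4, 89.9, -13.4]
contact_force: [2.5, -1.3, -1.2]
gripper_width: 0.0235
```

Emit:
{"op": "carry_out", "data": {"moves": [[0,0,0,0,0,0,0],[0,0,0,0,0,0,0],[0,0,0,0,0,0,0]]}}

```text
time_s: 17.55
tcp_pos: [0.579, -0.1552, 0.1037]
eef_rot: [-68.4, 89.9, -10.5]
contact_force: [2.6, -3.0, -1.6]
gripper_width: 0.0239
```

```bash
python3 st.py
```

```text
[ 0.579  -0.1552  0.1037] jaw -32.08 [ 1.e-03 -2.e-04 -1.e+00] [  3.7  19.5 -18.3   0.  -52.2 -35.8] 17.55 [ 2.6 -3.  -1.6] [-0.81 -1.48  0.04] 0.02391995566574605
```

Only about 4 N sideways. I'll ease toward it by a fraction of a millimetre and start lifting gently.

Emit:
{"op": "carry_out", "data": {"moves": [[0.4,-0.3,0,0,0,0,0],[0.4,-0.3,2,0,0,0,0],[0.4,-0.3,5,0,0,0,0],[0.4,-0.3,8,0,0,0,0],[0.4,-0.3,10,0,0,0,0]]}}

```text
time_s: 18.05
tcp_pos: [0.5786, -0.1553, 0.1128]
eef_rot: [98.9, 90.0, 156.8]
contact_force: [4.8, -2.5, -7.8]
gripper_width: 0.0235
```

Emit:
{"op": "carry_out", "data": {"moves": [[0,0,0,0,0,0,0],[0,0,0,0,0,0,0]]}}

```text
time_s: 18.25
tcp_pos: [0.5787, -0.1553, 0.1131]
eef_rot: [98.1, 90.0, 156.0]
contact_force: [4.6, -2.0, -5.9]
gripper_width: 0.0231
```

```bash
python3 st.py
```

```text
[ 0.5787 -0.1553  0.1131] jaw -32.09 [-4.e-04  2.e-04 -1.e+00] [  3.6  19.  -17.6  -0.  -53.4 -35.7] 18.25 [ 4.6 -2.  -5.9] [-0.75 -1.84 -0.01] 0.02309185614362274
```

Emit:
{"op": "carry_out", "data": {"moves": [[0.3,-0.1,3,0,0,0,0],[0.6,-0.2,6,0,0,0,0],[0.6,-0.2,9,0,0,0,0],[0.6,-0.2,12,0,0,0,0],[0.6,-0.2,15,0,0,0,0]]}}

```text
time_s: 18.75
tcp_pos: [0.5789, -0.1554, 0.1287]
eef_rot: [109.7, 89.9, 167.6]
contact_force: [1.1, -0.4, -5.3]
gripper_width: 0.0235
```

```bash
python3 st.py
```

```text
[ 0.5789 -0.1554  0.1287] jaw -32.09 [-1.e-03  2.e-04 -1.e+00] [  3.6  18.1 -16.6  -0.  -55.4 -35.7] 18.75 [ 1.1 -0.4 -5.3] [-0.02 -0.42  0.09] 0.02348172817802672
```

Sideways force is now about 1 N. I'll take it the rest of the way, 19 mm more.

Emit:
{"op": "carry_out", "data": {"moves": [[0,0,4,0,0,0,0],[0,0,8,0,0,0,0],[0,0,12,0,0,0,0],[0,0,16,0,0,0,0],[0,0,19,0,0,0,0]]}}

```text
time_s: 19.25
tcp_pos: [0.5794, -0.1555, 0.148]
eef_rot: [-46.3, 90.0, 11.6]
contact_force: [-1.0, 0.8, -3.7]
gripper_width: 0.0237
```

Emit:
{"op": "carry_out", "data": {"moves": [[0,0,0,0,0,0,0],[0,0,0,0,0,0,0],[0,0,0,0,0,0,0],[0,0,0,0,0,0,0]]}}

```text
time_s: 19.65
tcp_pos: [0.5793, -0.1556, 0.1473]
eef_rot: [121.5, 90.0, 179.4]
contact_force: [0.1, -0.5, -4.7]
gripper_width: 0.0234
```

```bash
python3 st.py;  python3 - <<'E'
from plant import r
from h import *
s=r.capture("scene");d=r.capture("side")
f=lambda im,x,y:cv2.resize(im[y:y+80,x:x+80],(400,400),interpolation=cv2.INTER_CUBIC)
g=lambda im,x,y:cv2.resize(im[y:y+80,x:x+160],(400,200),interpolation=cv2.INTER_CUBIC)
cv2.imwrite("pics/w6.png",np.vstack([np.hstack([f(s,220,150),f(d,290,120)]),np.hstack([g(s,270,150),g(d,250,190)])]))
E
```

```text
[ 0.5793 -0.1556  0.1473] jaw -32.09 [-5.e-04  0.e+00 -1.e+00] [  3.6  17.1 -15.3  -0.  -57.6 -35.7] 19.65 [ 0.1 -0.5 -4.7] [ 0.12 -0.11  0.01] 0.02337247595621506
```

View pics/w6.png

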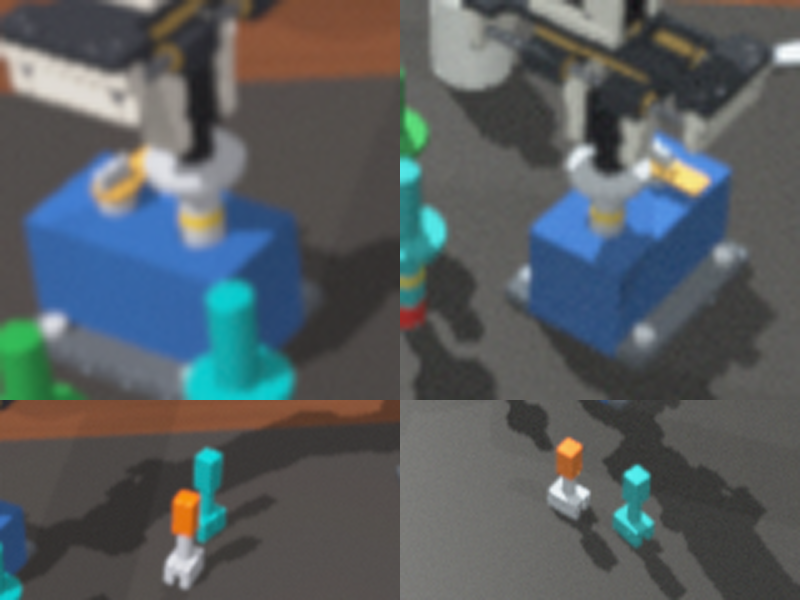

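The yellow band shows whole above the guide with steel below it and no red, and the key stands upright. The plunger is up about 43.6 mm and the sideways force is under 1 N, so I'm handing in.

```bash
python3 -c "
from plant import r
print(r.close_job())"; python3 st.py
```

```text
the job is handed in; nothing more can be done
None
the job is handed in; nothing more can be done
```

The job is done and handed in at about 20 s of the 64 s allowed; the interface reports no verdict.

- **Key and screw:** I fitted the orange fork key over the blade and turned it about 100° anticlockwise to take up the slot's play. Afterwards I measured the brass tab at very roughly 80° of turn, well past the 57° (1.0 rad) needed. I then stood the key upright at about (0.61, 0.08), roughly 0.24 m from the bore, and let it go.
- **Plunger:** I gripped the black handle at 20 N and drew it straight up, correcting sideways by under 1 mm along the way. It started with about 4–5 N of side force.
- **Last checks:**
  - The tool had risen 43.6 mm and the side force was under 1 N. The downward load was 4.7 N, about the plunger's weight.
  - The pictures showed the whole yellow band above the guide, no red, and the key upright.
- **What disagreed or was not checked:**
  - One automatic fit of the handle's top was about 4 mm off because its mask took in the side of the handle, so I discarded it.
  - The bystanders were not measured at the end, but the arm never went near them.

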